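# Roll a dowel onto the line of a drilling jig and close the drill leaf

### The arm

A 6-joint arm with a two-finger parallel gripper is mounted at the origin on a cart in front of the work surface, level with it; the furniture and walls round the work are solid. World frame = base frame: x ahead of the robot, y to its left, z up, the work surface at z = 0. Lengths are in m, angles in rad, forces in N, time in s.
With the tool pointing down it reaches from about 0.2 to 0.875 m from the base axis. Payload 3.4 kg.
Tool frame: the origin (TCP) lies midway between the tips of the shut fingers; the grasp point (between the pads) lies 19 mm behind it (robot.grasp_offset is the distance from the TCP to the grasp point, in m); z points along the fingers, y is the line along which they close (so a half turn about z gives the same grasp; the last joint's range is limited). The gripper opens to 94 mm and grips with 3 to 60 N. Pads are 16 mm wide; open, the fingers measure 119 mm over their backs; the gripper's body (75 mm by 177 mm) begins 78 mm behind the grasp point.
Start: joints at [1.215, 0.276, 1.505, -0, 1.361, -0.121], TCP at [0.134, 0.559, 0.205] pointing down, gripper open.
Joint ranges: [-2.89, 2.89], [-0.75, 2.08], [0.22, 2.7], [-1.18, 4.32], [0.11, 2.71], [-2.7, 2.7]. Speed limits (rad/s): [2.57, 2.57, 3.14, 3.14, 3.14, 3.14].

### API

Orientations are given as a unit quaternion [x, y, z, w].
In Python, from workcell import robot gives the robot as it stands.
- The arm moves only by the shell command python3 -m crank 'ROWS' [FORCE]. ROWS is JSON, one flat list of numbers, 7 for each row, row after row: the turn, a rotation vector about the world's x, y, z in units of 10 degrees (1.0 is 10 degrees), then the shift along the world's x, y, z in cm, then the opening, from -1 (shut) to 1 (fully open). In form: [wx, wy, wz, tx, ty, tz, jaw, wx, wy, wz, tx, ty, tz, jaw, ...]. A call has 1 to 20 rows; each row shifts and turns the commanded pose from where the row before left it; what a row does not reach is not made up. A row lasts 1/8 s, in which the tool goes at most 62.5 mm and 10.7 degrees, less where a joint would pass 70% of its speed; a pose out of reach is approached as far as the arm can. A call is refused whole if a number of a shift passes 6.25 or a number of a turn 1, either way. A call with a gripper value outside its range is refused whole. The fingers move at their own pace and stop on an object; FORCE is the grip in N (left out, the last holds). Time passes only in rows, so rows that do not move let the fingers close. It gives the time, the measured TCP pose, the force, the opening and the grip force at its end, in the units of the state.
- robot.get_state(): the state, without advancing time (a new reading comes with each control period).
- robot.read_camera(name): name is "scene" or "top" or "wrist"; returns a dict with "frame" (384x512x3 uint8, red, green, blue), "fovy" (degrees; the focal length in pixels is half the picture's height over the tangent of half this angle, whatever the lens; pixels are square), "cx", "cy" (the principal point, pixels), "world_from_camera" (4x4, takes a point from camera to world coordinates). Camera axes: x right, y down, z forward; pixel columns grow to the right and rows downward; lengths in m; the calibration is good to about 2 mm. The wrist camera is an equidistant fisheye: a pixel r from the principal point sees the ray r / f radians off the axis. A picture is of the moment at which its call begins. There is no depth.
- robot.hand_in(): hands the job in; it is judged then, once.
Trained networks look in the newest picture that a camera, given by its name, has taken for a name from the list of things; names that differ only in an ending like _2 or _b are one class to them, and where a whole thing is asked for, a point or a joint stands for the part that bears it (a point fixed in the world has none). Each returns a list of dicts, best first, with "p" (0 to 1); they miss things now and then, are a little off and sometimes report something else, mostly with a low value. They report only what shows in the picture. A call takes as long as a camera call. They do not tell look-alikes from the thing itself.
- robot.recognise(thing, camera): "xy" ([column, row] in pixels, amid what is visible of it).
- robot.place_of(thing, camera): "xy" ([column, row] in pixels: a listed point, or the origin of a listed thing).
The state is a dict: "time": time; "qpos": joint angles; "joint_velocities": joint speeds; "tau": joint torques, N m; "ee_pos": TCP position; "tool_rot": TCP orientation; "force": force on the tool from outside, world axes, zero at the start; "moment": the same for the moment, N m; "width": finger opening in m; "finger_force": force on a finger pad.
Only numpy, scipy, OpenCV 4.12 (cv2) and the standard library are available. Lean on these libraries where they do the work, as an engineer would, in place of code of your own. Each camera call takes 0.05 s, during which the arm holds its last target. There are 200 camera calls.

### The job

Get the thick birch dowel ready for cross-drilling without grasping anything: with closed fingers lay a fingertip on top of it and roll it along the jig board, away from the dark wooden strip, until it lies along the marked black line, with its middle still roughly at the middle of the line. Then push the upright aluminium leaf over with a fingertip and press its orange pad down until the leaf is fully shut over the dowel, and take the hand away. Never lift the dowel and leave the other things on the desk alone.

Things in the scene. Friction and masses are not known exactly. Their poses are not given: they have to be found in the camera images.
- jig: dowel-drilling jig, fixed: plywood board 150 (x) by 200 (y) mm, 18 thick. Origin: centre of its underside. x along the marked line, +y the way the dowel must roll (strip to hinge), z up. Dark wooden strip at y = -87 to -75 mm, top 33 above the desk, stops dowels rolling off; dark hinge block at y = +65 to +95 mm, top 42 above the desk, carries the leaf
- line_mid (a point): middle of the thin black marked line (red ends) that crosses the board's top, at jig (0, -5, 18) mm; axes like the jig's. The dowel's axis belongs straight above this line
- dowel: birch dowel, diameter 22, length 110 mm, about 35 g, lying on the board by the dark strip, 43 to 58 mm short of the line, nearly parallel to it; no finger fits between it and the strip. Origin: its centre, on the axis (29 mm above the desk); x its long axis; y, z turn as it rolls. Rolls easily, stays where left; a fingertip on its top travels twice as far as the dowel
- leaf (a joint): angle of the hinged aluminium leaf, rad: 0 fully shut (level, over the dowel), 1.57 upright, 1.95 fully back; starts at 1.7 to 1.93. Stiff hinge: it stays at any angle, about 2 N at its pad turns it. Two white nylon V saddles on its inner face (77 mm from the hinge, jig x = 12 to 30 and -12 to -30 mm) straddle and centre a dowel up to 5 mm off the line; farther off the leaf jams ajar
- leaf_hinge (a point): middle of the leaf's hinge axis, at jig (0, 72, 48) mm; the axis runs along jig x; axes like the jig's. The leaf is a plate 64 mm wide (jig x), 7 thick (3.5 either side of the axis), reaching 111 mm from the axis; shut, it points to jig -y. A steel drill bush stands 4 mm out of its outer face, 77 mm from the axis
- leaf_pad (a point): centre of the orange press pad (disc, diameter 22, 3 mm high) on the leaf's outer face, 100 mm from the hinge axis; z is the outward normal of the face (up when shut), y points along the leaf towards the hinge. Shut, it is at jig (0, -28, 54) mm
- pin_vice: pin vice (small grey hand drill), 10x106x10 mm, lying on the desk beside the jig board, long axis its y; origin at its underside. Leave alone
- dowel_stub: short thin birch dowel offcut, 10x60x10 mm, lying on the desk well away from the jig; NOT the dowel to be rolled; origin at its underside. Leave alone
- masking_tape: roll of blue masking tape lying flat, diameter 99, 24 high; origin at its underside. Leave alone
- glue_bottle: white squeeze bottle with yellow nozzle, 36x44x127 mm, standing; origin at its underside. Leave alone
- putty_tube: cream putty tube with black cap, 34x122x24 mm, lying; origin at its underside. Leave alone
- clay_block: small orange-brown block of clay, 21x26x18 mm; origin at its underside. Leave alone
- brass_finial_0: brass finial, 38 mm across, 63 high, standing at the desk's right; origin at its underside. Leave alone
- brass_finial_1: brass finial, 43 mm across, 72 high, standing at the desk's right; origin at its underside. Leave alone
Things that resemble listed ones, but are neither listed nor needed, are in the scene too. Of the things shaped like the dowel, the wooden one is meant.

How it is judged:
By the outcome, as a careful person would: the job done as asked, in the order asked, and still so for the second after the job is handed in, with the robot touching nothing.
It also fails if it takes over 64 s, if anything falls off the work surface, if the arm or the gripper's body presses on something with over 40 N, if the wrist force passes 120 N, or if a joint passes its speed limit or range.

## Working session

There is one attempt and no reset: what is moved stays moved. The work goes in short steps, Python scripts to look and compute and a shell command to move; the robot and the scene stay as the last step left them, time stands still between calls to the robot, and variables do not carry over. Pictures are saved under pics/ and viewed, at most 10 in all, crops included, and the job is handed in when it is done.

```bash
mkdir -p pics
cat > h.py <<'E'
import numpy as np, cv2
from workcell import robot
def cam(n): 
    c=robot.read_camera(n); return c
def ray(c,uv):
    f=192/np.tan(np.radians(c["fovy"])/2); T=np.array(c["world_from_camera"])
    d=np.array([(uv[0]-c["cx"])/f,(uv[1]-c["cy"])/f,1.]); return T[:3,3],T[:3,:3]@d
def atz(c,uv,z):
    o,d=ray(c,uv); return o+d*(z-o[2])/d[2]
def proj(c,P):
    f=192/np.tan(np.radians(c["fovy"])/2); T=np.array(c["world_from_camera"])
    q=T[:3,:3].T@(np.array(P)-T[:3,3]); return q[:2]/q[2]*f+[c["cx"],c["cy"]]
E
python3 - <<'E'
from h import *
cs={n:cam(n) for n in("scene","top")}
im=[cv2.cvtColor(cs[n]["frame"],cv2.COLOR_RGB2BGR) for n in cs]
for n,i in zip(cs,im): cv2.imwrite(f"pics/{n}0.png",cv2.resize(i,(768,576),interpolation=cv2.INTER_CUBIC))
Z={"jig":0,"line_mid":.018,"dowel":.029,"leaf_hinge":.048,"leaf_pad":.14,"pin_vice":0,"dowel_stub":0}
for n,c in cs.items():
    print(n,c["fovy"],np.round(c["world_from_camera"],3).tolist())
    for t,z in Z.items():
        for d in robot.place_of(t,n)[:3]: print(t,round(d["p"],2),np.round(d["xy"],1),np.round(atz(c,d["xy"],z),4))
s=robot.get_state();print(s["time"],s["ee_pos"],s["tool_rot"],s["force"])
E
```

```text
scene 48.40378325929333 [[0.692, -0.416, 0.589, -0.164], [-0.722, -0.413, 0.556, -0.609], [0.012, -0.81, -0.586, 0.74], [0.0, 0.0, 0.0, 1.0]]
jig 0.59 [275.3 202.5] [0.5663 0.0242 0.    ]
line_mid 0.65 [272.6 197.1] [0.5617 0.0311 0.018 ]
line_mid 0.63 [171.5 179. ] [0.4158 0.3065 0.018 ]
dowel 0.7 [291.6 199. ] [ 0.5813 -0.022   0.029 ]
dowel 0.54 [205.1 214.7] [0.3689 0.0951 0.029 ]
leaf_hinge 0.79 [254.  177.9] [0.5619 0.1051 0.048 ]
leaf_pad 0.93 [241.9 150.6] [0.537  0.1275 0.14  ]
pin_vice 0.63 [258.  223.4] [ 0.4659 -0.0047  0.    ]
dowel_stub 0.56 [205.2 162.5] [0.5639 0.3292 0.    ]
dowel_stub 0.44 [240.3 147.7] [0.7101 0.3172 0.    ]
top 56.85176186021582 [[-0.044, -0.979, 0.198, 0.339], [-0.999, 0.043, -0.011, 0.005], [0.002, -0.198, -0.98, 0.898], [0.0, 0.0, 0.0, 1.0]]
jig 0.67 [242.5 168.2] [0.5733 0.0247 0.    ]
line_mid 0.58 [242.4 169.7] [0.5646 0.0247 0.018 ]
dowel 0.91 [211.4 238. ] [0.3941 0.1062 0.029 ]
dowel 0.88 [258.7 163.1] [ 0.5772 -0.0175  0.029 ]
leaf_hinge 0.84 [210.2 173.5] [0.5508 0.1037 0.048 ]
leaf_pad 0.71 [188.4 163.4] [0.5529 0.1407 0.14  ]
pin_vice 0.64 [255.1 214.7] [ 0.4498 -0.0027  0.    ]
dowel_stub 0.64 [129.8 180.8] [0.5524 0.3179 0.    ]
0.8 [0.13377151 0.55925645 0.20550467] [1.17112186e-01 9.93118691e-01 4.50200525e-05 1.69604995e-05] [-0.38303999 -0.01567038  0.33805608]
```

View pics/scene0.png

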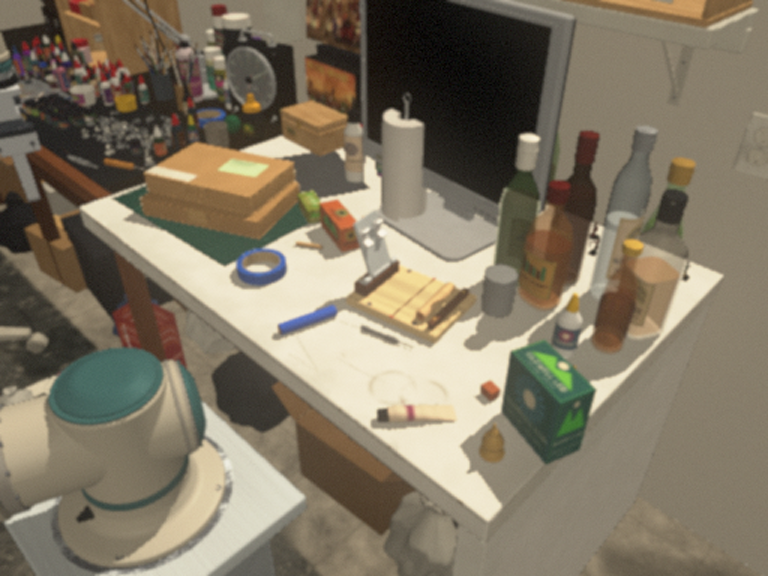

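View pics/top0.png

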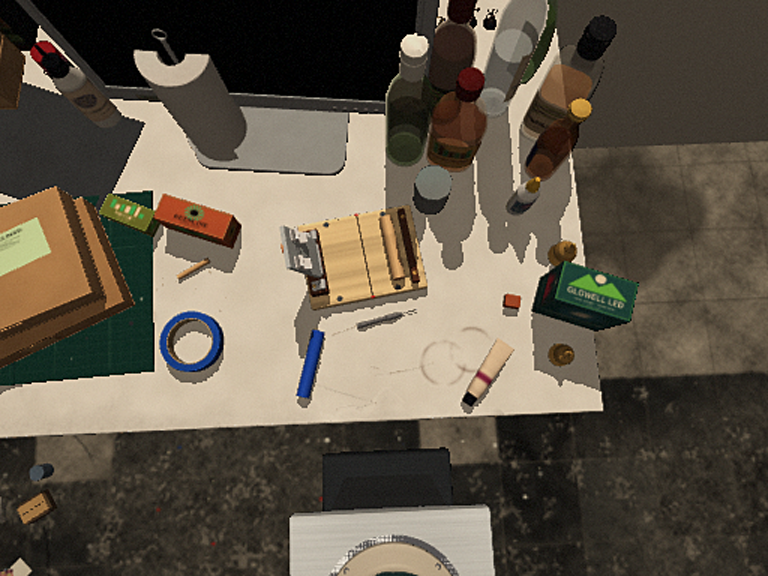

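The pictures show the jig at top (365,257)/768px with the leaf upright at (300,250). Candidates for the dowel, in native top pixels: the wooden rod on the board at (259,163), the blue rod on the desk at (207,244) and the thin stub at (130,180). I choose the wooden rod on the board and check it in a close crop.

Run:
```python
from h import *
c=cam("top"); i=cv2.cvtColor(c["frame"],cv2.COLOR_RGB2BGR)[130:214,180:292]
cv2.imwrite("pics/crop1.png",cv2.resize(i,None,fx=7,fy=7,interpolation=cv2.INTER_CUBIC))
```

```text
(no output)
```

View pics/crop1.png

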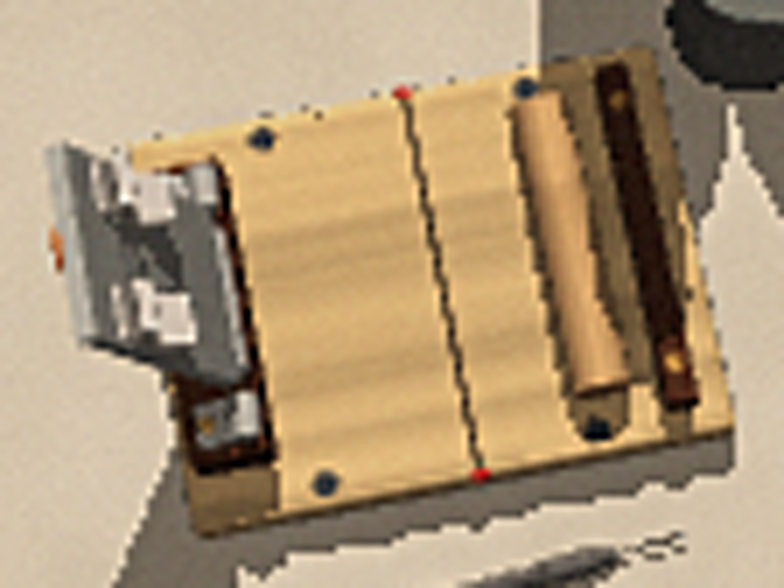

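```bash
cat >> h.py <<'E'
def n7(x,y,x0=180,y0=130): return [(x+.5)/7-.5+x0,(y+.5)/7-.5+y0]
E
python3 - <<'E'
from h import *
c=cam("top")
a=atz(c,n7(402,93),.018);b=atz(c,n7(481,475),.018)
u=a-b;print("line",a,b,np.linalg.norm(u));mid=(a+b)/2;ux=u/np.linalg.norm(u);uy=np.array([-ux[1],ux[0],0])
yaw=np.arctan2(ux[1],ux[0]);print(mid,"yaw",np.degrees(yaw))
p=atz(c,n7(539,100),.029);q=atz(c,n7(601,387),.029);d=p-q
print("dowel",p,q,np.linalg.norm(d),np.degrees(np.arctan2(d[1],d[0])));m=(p+q)/2
J=lambda P:(np.round((P-mid)@ux*1e3,1),np.round((P-mid)@uy*1e3,1))
print("mid dowel",m,J(m),J(p),J(q))
s=cam("scene")
for P in(a,b,p,q,mid+uy*.077+[0,0,.03]): print(proj(s,P),proj(c,P))
E
python3 - <<'E'
import sys; sys.path.insert(0,'.')
from h import *
s=cam("scene");i=cv2.cvtColor(s["frame"],cv2.COLOR_RGB2BGR)[135:235,222:326]
cv2.imwrite("pics/crop2.png",cv2.resize(i,None,fx=6,fy=6,interpolation=cv2.INTER_CUBIC))
E
```

```text
line [0.63708221 0.03602083 0.018     ] [0.49202727 0.01261093 0.018     ] 0.14693181463887534
[0.56455474 0.02431588 0.018     ] yaw 9.167713389343723
dowel [ 0.62846897 -0.01441959  0.029     ] [ 0.52013961 -0.03169024  0.029     ] 0.1096974298245647 9.058275827280008
mid dowel [ 0.57430429 -0.02305492  0.029     ] (np.float64(2.1), np.float64(-48.3)) (np.float64(56.9), np.float64(-48.4)) (np.float64(-52.8), np.float64(-48.2))
[288.72522559 185.47131768] [237.         142.85714286]
[260.1786476  210.94005725] [248.28571429 197.42857143]
[300.36352658 190.7598168 ] [256.57142857 143.85714286]
[279.46260673 210.33005734] [265.42857143 184.85714286]
[252.83072844 179.90640012] [211.55914905 172.83750636]
```

View pics/crop2.png

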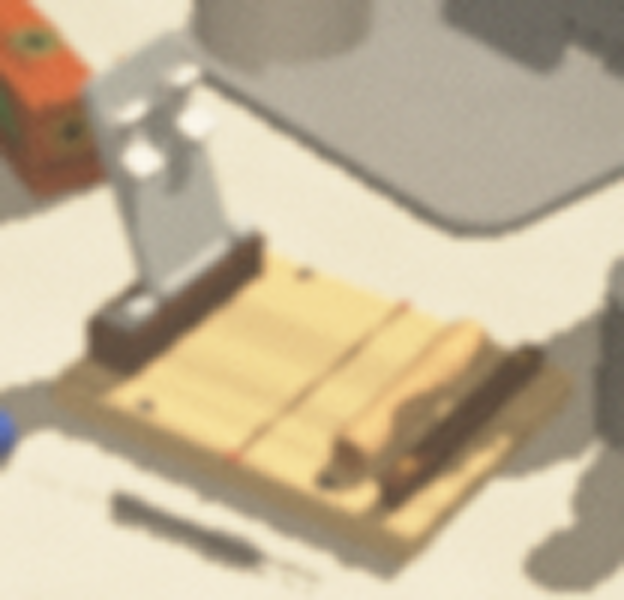

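The dowel shows as a wooden rod 110 mm long, 48 mm short of the line and parallel to it. The line ends project to the same place in both cameras within 1 px. Next I check clearance to the tall bottles, then move.

```bash
python3 - <<'E'
from h import *
c=cam("top");s=cam("scene")
for uv in((270,107),(285,95),(302,112),(288,137)): print("top",atz(c,uv,0))
for uv in((340,182),(332,209)): print("scene",atz(s,uv,0))
for th in(1.7,1.8,1.93):
  # pad position for several theta, compared with recognised pad
  mid=np.array([.5646,.0243,0]);uy=np.array([-.159,.987,0]);
  r=100;n=6.5;y=77-r*np.cos(th)+n*np.sin(th);z=48+r*np.sin(th)+n*np.cos(th)
  P=mid+uy*y/1e3+[0,0,z/1e3];print(th,y,z,proj(c,P),proj(s,P))
E
python3 -m crank '[0,0,-0.5,3.4,-4.5,0,-1,0,0,-0.5,3.4,-4.5,0,-1,0,0,-0.5,3.4,-4.5,0,-1,0,0,-0.5,3.4,-4.5,0,-1,0,0,-0.5,3.4,-4.5,0,-1,0,0,-0.5,3.4,-4.5,0,-1,0,0,-0.5,3.4,-4.5,0,-1,0,0,-0.5,3.4,-4.5,0,-1,0,0,-0.5,3.4,-4.5,0,-1,0,0,-0.5,3.4,-4.5,0,-1,0,0,-0.5,3.4,-4.5,0,-1,0,0,-0.5,3.4,-4.5,0,-1,0,0,-0.7,3.3,-4.8,0,-1,0,0,0,0,0,0,-1,0,0,0,0,0,0,-1]' 10
```

```text
top [ 0.74091221 -0.05617521  0.        ]
top [ 0.77409834 -0.0989314   0.        ]
top [ 0.72271348 -0.14178211  0.        ]
top [ 0.65354495 -0.09951271  0.        ]
scene [ 0.78135863 -0.04708967  0.        ]
scene [ 0.6559327  -0.10880843  0.        ]
1.7 96.3302706974935 146.32899183232595 [197.64529218 163.81562687] [247.14230446 148.06511541]
1.8 106.05021907001698 143.90794947231444 [193.45798467 164.97107115] [244.30775445 147.78387118]
1.93 118.23803503415196 139.3327677590144 [188.36378749 166.59065905] [240.80199628 147.91639716]
time: 2.98
ee_pos: [0.5742, -0.0284, 0.2051]
tool_rot: [0.646, 0.763, -0.0, -0.001]
force: [-0.7, 0.1, 0.6]
width: 0.0007
finger_force: 0.0
```

```bash
python3 -m crank '[0,0,0,0,0,-5,-1,0,0,0,0,0,-5,-1,0,0,0,0,0,-4.5,-1,0,0,0,0,0,-1,-1,0,0,0,0,0,-0.5,-1,0,0,0,0,0,0,-1]'; python3 -m crank '[0,0,0,0,0,-0.1,-1,0,0,0,0,0,0,-1]';python3 -m crank '[0,0,0,0,0,-0.1,-1,0,0,0,0,0,0,-1]'
```

```text
time: 3.72
ee_pos: [0.5759, -0.0285, 0.0471]
tool_rot: [0.646, 0.764, 0.001, 0.001]
force: [-0.2, -0.2, 0.0]
width: 0.0007
finger_force: 0.0
time: 3.98
ee_pos: [0.5754, -0.0289, 0.0455]
tool_rot: [0.646, 0.763, 0.0, 0.001]
force: [0.4, 0.7, 0.2]
width: 0.0005
finger_force: 0.0
time: 4.22
ee_pos: [0.5748, -0.0288, 0.0435]
tool_rot: [0.646, 0.763, 0.0, 0.0]
force: [0.5, -0.3, 0.2]
width: 0.0004
finger_force: 0.0
```

```bash
for d in 1 2 3; do python3 -m crank '[0,0,0,0,0,-0.1,-1,0,0,0,0,0,0,-1]' | egrep 'ee_pos|force: \['; done
```

```text
ee_pos: [0.5747, -0.0287, 0.0423]
force: [-0.0, 0.9, 0.2]
ee_pos: [0.5747, -0.0287, 0.0414]
force: [-0.5, -0.4, 0.3]
ee_pos: [0.5747, -0.0287, 0.0404]
force: [-0.4, 0.1, -0.4]
```

```bash
for d in 1 2; do python3 -m crank '[0,0,0,0,0,-0.05,-1,0,0,0,0,0,0,-1]' | egrep 'ee_pos|force: \['; done
```

```text
ee_pos: [0.5748, -0.0288, 0.0402]
force: [-1.0, -0.2, 2.5]
ee_pos: [0.5749, -0.0288, 0.0401]
force: [-1.1, -0.0, 4.8]
```

```bash
python3 -m crank '[0,0,0,-0.048,0.296,0,-1,0,0,0,-0.048,0.296,0,-1,0,0,0,-0.048,0.296,0,-1,0,0,0,-0.048,0.296,0,-1,0,0,0,-0.048,0.296,0,-1,0,0,0,-0.048,0.296,0,-1,0,0,0,-0.048,0.296,0,-1,0,0,0,0,0,0,-1]';python3 - <<'E'
from h import *
c=cam("top");i=cv2.cvtColor(c["frame"],cv2.COLOR_RGB2BGR)[130:214,180:292]
cv2.imwrite("pics/crop3.png",cv2.resize(i,None,fx=7,fy=7,interpolation=cv2.INTER_CUBIC))
print(robot.place_of("dowel","top"))
E
```

```text
time: 6.48
ee_pos: [0.5712, -0.0079, 0.04]
tool_rot: [0.646, 0.764, -0.0, 0.0]
force: [-1.3, 0.3, 5.4]
width: 0.0004
finger_force: 2.8
[{'xy': [130.1, 228.9], 'p': 0.71}, {'xy': [373.3, 171.1], 'p': 0.66}, {'xy': [341.8, 200.9], 'p': 0.53}]
```

View pics/crop3.png

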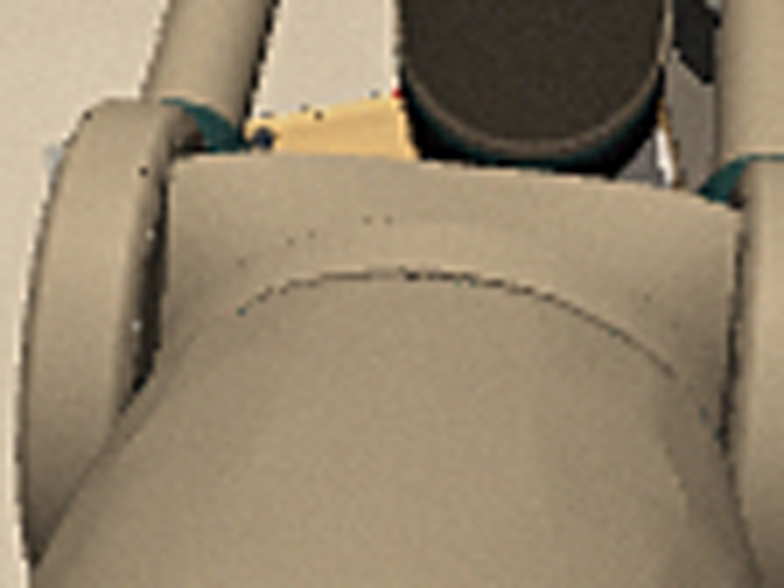

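The top view is blocked by the arm now, so I do a second stroke and then check it in the scene camera.

```bash
python3 -m crank '[0,0,0,0,0,0.8,-1,0,0,0,0.17,-1.08,0,-1,0,0,0,0,0,0,-1,0,0,0,0,0,-0.7,-1,0,0,0,0,0,-0.1,-1,0,0,0,0,0,0,-1,0,0,0,-0.048,0.296,0,-1,0,0,0,-0.048,0.296,0,-1,0,0,0,-0.048,0.296,0,-1,0,0,0,-0.048,0.296,0,-1,0,0,0,-0.048,0.296,0,-1,0,0,0,-0.048,0.296,0,-1,0,0,0,-0.048,0.296,0,-1,0,0,0,0,0,0,-1]';python3 - <<'E'
from h import *
s=cam("scene");i=cv2.cvtColor(s["frame"],cv2.COLOR_RGB2BGR)[150:235,238:326]
i=cv2.resize(i,None,fx=7,fy=7,interpolation=cv2.INTER_CUBIC)
w=cv2.cvtColor(cam("wrist")["frame"],cv2.COLOR_RGB2BGR)[80:,100:412]
i=i[:,:400] if 0 else i
i=cv2.resize(i,(400,386));w=cv2.resize(w,(396,386))
cv2.imwrite("pics/sw4.png",np.hstack([i,w]))
print(robot.place_of("dowel","scene"),robot.place_of("dowel","wrist"))
E
```

```text
time: 8.32
ee_pos: [0.5698, 0.0021, 0.04]
tool_rot: [0.646, 0.764, 0.0, 0.0]
force: [-1.5, 0.5, 6.7]
width: 0.0007
finger_force: 3.4
[{'xy': [202.2, 209.5], 'p': 0.84}, {'xy': [281.0, 200.7], 'p': 0.53}] [{'xy': [59.7, 42.0], 'p': 0.71}, {'xy': [252.6, 229.3], 'p': 0.67}]
```

View pics/sw4.png

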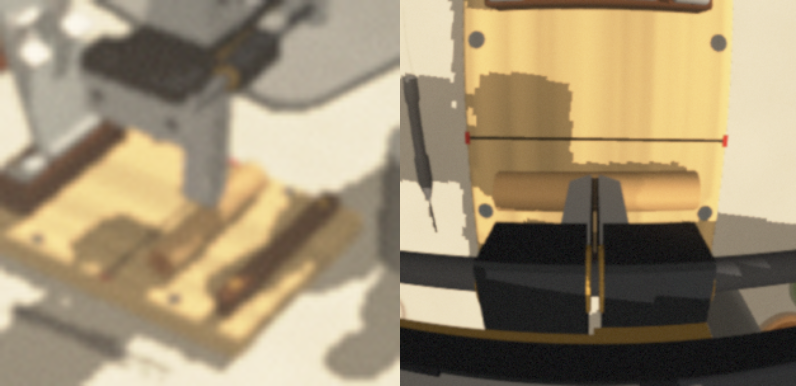

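```bash
cat >> h.py <<'E'
def watz(c,uv,z):
    f=192/np.tan(np.radians(c["fovy"])/2);T=np.array(c["world_from_camera"])
    d=np.array(uv)-[c["cx"],c["cy"]];r=np.hypot(*d);t=r/f
    v=T[:3,:3]@np.array([*(d/r*np.sin(t)),np.cos(t)]);o=T[:3,3];return o+v*(z-o[2])/v[2]
MID=np.array([.56455,.02432,0])
UX=np.array([.9872,.1593,0]);UY=np.array([-.1593,.9872,0])
def J(P): P=np.array(P)-MID;return np.round([P@UX*1e3,P@UY*1e3],1)
E
python3 - <<'E'
from h import *
c=cam("wrist")
for t,z in(("dowel",.029),("line_mid",.018),("leaf_hinge",.048)):
    for d in robot.place_of(t,"wrist")[:3]: print(t,d["p"],d["xy"],J(watz(c,d["xy"],z)))
w=lambda x,y:[100+x/1.269,80+y/1.27]
for n,p,z in(("red",w(68,137),.018),("red",w(325,141),.018),("d",w(93,190),.029),("d",w(300,191),.029)):print(n,J(watz(c,p,z)))
print(J(robot.get_state()["ee_pos"]))
E
```

```text
dowel 0.9 [251.4, 232.0] [  1.2 -27.1]
dowel 0.9 [56.9, 37.5] [-145.2  119.6]
line_mid 0.91 [253.7, 192.9] [ 2.6 -2.1]
leaf_hinge 0.77 [255.0, 69.6] [ 2.8 77.9]
red [-69.9   1.2]
red [77.2 -0.2]
d [-53.9 -26.3]
d [ 61.2 -26.3]
[  1.7 -22.9]
```

```bash
python3 -m crank '[0,0,0,0,0,0.8,-1,0,0,0,0.17,-1.05,0,-1,0,0,0,0,0,0,-1,0,0,0,0,0,-0.7,-1,0,0,0,0,0,-0.1,-1,0,0,0,0,0,0,-1,0,0,0,-0.048,0.296,0,-1,0,0,0,-0.048,0.296,0,-1,0,0,0,-0.048,0.296,0,-1,0,0,0,-0.048,0.296,0,-1,0,0,0,-0.048,0.296,0,-1,0,0,0,-0.048,0.296,0,-1,0,0,0,-0.048,0.296,0,-1,0,0,0,-0.048,0.296,0,-1,0,0,0,0,0,0,-1]'
python3 - <<'E'
from h import *
c=cam("wrist")
for t,z in(("dowel",.029),("line_mid",.018)):
    for d in robot.place_of(t,"wrist")[:2]: print(t,d["p"],d["xy"],J(watz(c,d["xy"],z)))
print(J(robot.get_state()["ee_pos"]))
E
```

```text
time: 10.6
ee_pos: [0.5676, 0.0153, 0.04]
tool_rot: [0.646, 0.764, 0.0, 0.0]
force: [-1.5, -0.1, 7.5]
width: 0.0005
finger_force: 3.5
dowel 0.94 [55.8, 57.0] [-145.2  117.4]
dowel 0.69 [250.8, 229.4] [  0.6 -11.7]
line_mid 0.64 [252.5, 206.6] [1.7 1.4]
line_mid 0.57 [123.3, 217.0] [-97.3  -8.3]
[ 1.5 -9.5]
```

```bash
python3 -m crank '[0,0,0,0,0,0.8,-1,0,0,0,0.18,-1.14,0,-1,0,0,0,0,0,0,-1,0,0,0,0,0,-0.7,-1,0,0,0,0,0,-0.1,-1,0,0,0,0,0,0,-1,0,0,0,-0.048,0.296,0,-1,0,0,0,-0.048,0.296,0,-1,0,0,0,-0.048,0.296,0,-1,0,0,0,-0.048,0.296,0,-1,0,0,0,-0.048,0.296,0,-1,0,0,0,-0.048,0.296,0,-1,0,0,0,-0.048,0.296,0,-1,0,0,0,0,0,0,-1,0,0,0,0,0,3,-1,0,0,0,0,0,3,-1,0,0,0,0,0,0,-1]'
python3 - <<'E'
from h import *
c=cam("wrist")
for t,z in(("dowel",.029),("line_mid",.018)):
    for d in robot.place_of(t,"wrist")[:2]: print(t,d["p"],d["xy"],J(watz(c,d["xy"],z)))
print(J(robot.get_state()["ee_pos"]))
w=cv2.cvtColor(c["frame"],cv2.COLOR_RGB2BGR)
w=w[130:330,130:380];cv2.imwrite("pics/w5.png",cv2.resize(w,None,fx=3,fy=3,interpolation=cv2.INTER_CUBIC))
E
```

```text
time: 12.88
ee_pos: [0.5676, 0.0244, 0.1009]
tool_rot: [0.646, 0.764, 0.001, 0.002]
force: [0.5, -0.2, -0.4]
width: 0.0004
finger_force: 0.0
dowel 0.82 [251.1, 204.1] [ 2.2 -2.7]
line_mid 0.67 [144.8, 206.7] [-100.5   -9.6]
line_mid 0.63 [253.2, 198.5] [ 4.1 -0.6]
[0.4 0.1]
```

View pics/w5.png

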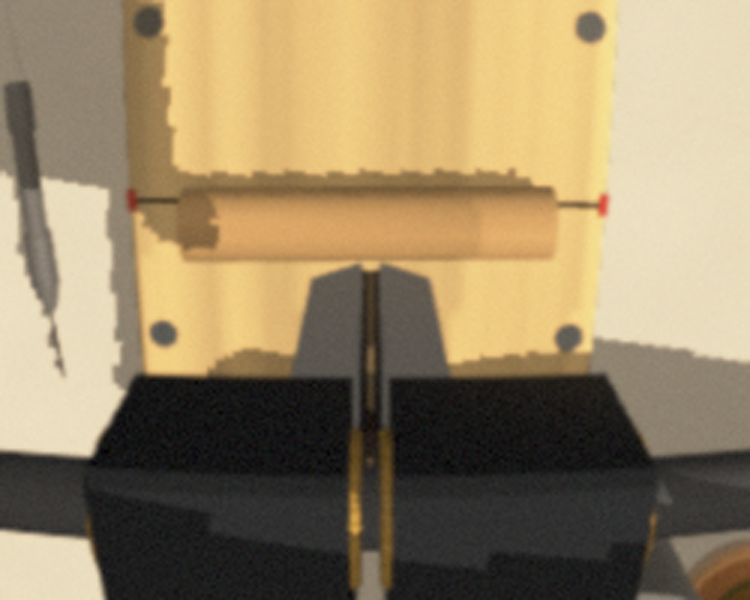

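The wrist view shows the dowel parallel to the line, its axis at crop row ~224 and the line at row ~202, so it is slightly short. I measure how far.

Run:
```python
from h import *
c=cam("wrist");w=lambda x,y:[130+(x+.5)/3-.5,130+(y+.5)/3-.5]
for n,p,z in(("red",w(132,200),.018),("red",w(603,205),.018),("d",w(181,225),.029),("d",w(556,222.5),.029)):print(n,J(watz(c,p,z)))
```

```text
red [-72.8   2.3]
red [72.7  1.7]
d [-55.   -2.2]
d [55.6 -0.7]
```

```bash
python3 -m crank '[0,0,0,0.09,-0.57,0,-1,0,0,0,0,0,-4,-1,0,0,0,0,0,-1.5,-1,0,0,0,0,0,0,-1,0,0,0,0,0,-0.4,-1,0,0,0,0,0,-0.1,-1,0,0,0,0,0,0,-1,0,0,0,-0.04,0.247,0,-1,0,0,0,-0.04,0.247,0,-1,0,0,0,-0.04,0.247,0,-1,0,0,0,0,0,0,-1]'; python3 -m crank '[0,0,0,0,0,3,-1,0,0,0,0,0,3,-1,0,0,0,0,0,0,-1]'
python3 - <<'E'
from h import *
c=cam("wrist")
for t,z in(("dowel",.029),("line_mid",.018),("leaf_pad",.145)):
    for d in robot.place_of(t,"wrist")[:2]: print(t,d["p"],d["xy"],J(watz(c,d["xy"],z)))
print(J(robot.get_state()["ee_pos"]))
w=cv2.cvtColor(c["frame"],cv2.COLOR_RGB2BGR)
w=w[130:330,130:380];cv2.imwrite("pics/w6.png",cv2.resize(w,None,fx=3,fy=3,interpolation=cv2.INTER_CUBIC))
E
```

```text
time: 14.45
ee_pos: [0.5663, 0.0264, 0.04]
tool_rot: [0.646, 0.764, 0.0, 0.0]
force: [-0.0, -0.1, 5.8]
width: 0.0006
finger_force: 2.7
time: 14.82
ee_pos: [0.567, 0.0261, 0.1009]
tool_rot: [0.646, 0.764, 0.001, 0.001]
force: [-0.8, 0.2, -0.7]
width: 0.0004
finger_force: 0.0
dowel 0.87 [89.9, 77.1] [-147.8  118.8]
dowel 0.7 [250.2, 200.2] [1.  2.6]
line_mid 0.89 [252.1, 200.1] [ 2.7 -0.4]
leaf_pad 0.77 [255.0, 29.7] [  3.4 115.4]
[0.2 1.9]
```

View pics/w6.png

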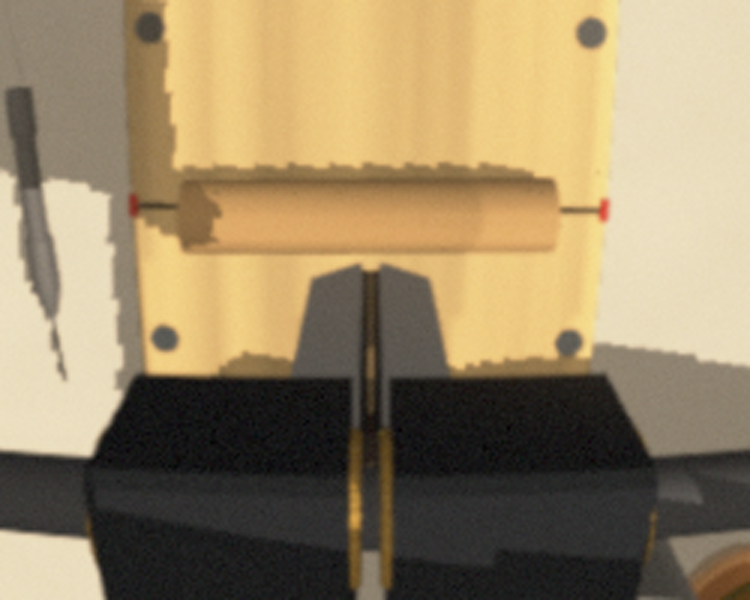

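The dowel axis is now on the line within about 0.5 mm (crop rows: line 208, dowel 216; the 8 px difference is mostly height parallax). The leaf pad is at jig y≈115 from the line, so the leaf angle is ≈1.9 rad. Next I go round behind the leaf.

```bash
python3 -m crank '[0,0,0,0,0,4.5,-1,0,0,0,0,0,4.5,-1,0,0,0,-0.78,4.8,0,-1,0,0,0,-0.78,4.8,0,-1,0,0,0,-0.78,4.8,0,-1,0,0,0,0,0,0,-1]'; python3 -m crank '[0,0,0,0,0,-3,-1,0,0,0,0,0,-2.6,-1,0,0,0,0,0,0,-1,0,0,0,0.178,-1.106,0.1,-1,0,0,0,0.178,-1.106,0.1,-1,0,0,0,0.178,-1.106,0.1,-1,0,0,0,0.178,-1.106,0.1,-1]';python3 - <<'E'
from h import *
s=robot.get_state()["ee_pos"];print(J(s),s[2])
E
```

```text
time: 15.78
ee_pos: [0.5408, 0.1728, 0.1879]
tool_rot: [0.644, 0.765, -0.001, -0.001]
force: [0.2, -0.3, 0.2]
width: 0.0005
finger_force: 0.0
time: 16.65
ee_pos: [0.55, 0.125, 0.1383]
tool_rot: [0.646, 0.763, 0.001, 0.001]
force: [0.2, 0.9, 0.5]
width: 0.0002
finger_force: 0.5
[  1.7 101.7] 0.138294180685087
```

```bash
python3 -m crank '[0,0,0,0.178,-1.106,0.1,-1,0,0,0,0.141,-0.875,0.13,-1,0,0,0,0.141,-0.875,0.13,-1,0,0,0,0.141,-0.875,0.13,-1,0,0,0,0.132,-0.816,-0.2,-1,0,0,0,0.132,-0.816,-0.2,-1,0,0,0,0.132,-0.816,-0.2,-1]';python3 - <<'E'
from h import *
s=robot.get_state()["ee_pos"];print(J(s),s[2])
c=cam("scene")
for d in robot.place_of("leaf_pad","scene")[:1]: print(d)
for th in(75,60,50,45):
  t=np.radians(th);y=77-100*np.cos(t)+6.5*np.sin(t);z=48+100*np.sin(t)+6.5*np.cos(t);print(th,proj(c,MID+UY*y/1e3+[0,0,z/1e3]))
E
```

```text
time: 17.52
ee_pos: [0.5595, 0.0635, 0.1362]
tool_rot: [0.646, 0.764, -0.0, 0.0]
force: [0.1, 0.6, 0.1]
width: 0.0005
finger_force: 0.3
[ 1.3 39.5] 0.13615433226841206
{'xy': [266.5, 157.8], 'p': 0.67}
75 [258.72908308 152.34858186]
60 [266.2478844  157.81516862]
50 [270.78303001 162.40282526]
45 [272.84348272 164.9211526 ]
```

Leaf is at 60° exactly as planned. Continue down.

```bash
python3 -m crank '[0,0,0,0.125,-0.777,-0.5,-1,0,0,0,0.125,-0.777,-0.5,-1,0,0,0,0.125,-0.777,-0.5,-1,0,0,0,0.103,-0.638,-0.63,-1,0,0,0,0.103,-0.638,-0.63,-1,0,0,0,0.103,-0.638,-0.63,-1,0,0,0,0.078,-0.48,-0.8,-1,0,0,0,0.078,-0.48,-0.8,-1,0,0,0,0.078,-0.48,-0.8,-1]';python3 - <<'E'
from h import *
s=robot.get_state()["ee_pos"];print(J(s),s[2])
E
```

```text
time: 18.75
ee_pos: [0.5686, 0.0069, 0.0779]
tool_rot: [0.646, 0.764, -0.0, 0.0]
force: [-0.6, 0.6, 0.3]
width: 0.0007
finger_force: 0.1
[  1.3 -17.8] 0.07789990104513342
```

```bash
python3 -m crank '[0,0,0,0.027,-0.17,-0.6,-1,0,0,0,0.027,-0.17,-0.6,-1,0,0,0,0.027,-0.17,-0.6,-1,0,0,0,0,0,0,-1]'; for k in 1 2; do python3 -m crank '[0,0,0,0,0,-0.15,-1,0,0,0,0,0,0,-1]' | egrep 'ee_p|force: \['; done
python3 - <<'E'
from h import *
s=robot.get_state()["ee_pos"];print(J(s),s[2])
E
```

```text
time: 19.25
ee_pos: [0.5691, 0.0021, 0.06]
tool_rot: [0.646, 0.763, -0.0, -0.0]
force: [0.5, -0.8, -0.7]
width: 0.0007
finger_force: 0.0
ee_pos: [0.5696, 0.0022, 0.0591]
force: [-0.1, -0.7, 0.4]
ee_pos: [0.5695, 0.0021, 0.0575]
force: [-0.4, 0.2, -0.4]
[  1.3 -22.7] 0.05750360453190818
```

```bash
for k in 1 2 3 4; do python3 -m crank '[0,0,0,0,0,-0.1,-1,0,0,0,0,0,0,-1]' | egrep 'ee_p|force: \['; done
```

```text
ee_pos: [0.5694, 0.0021, 0.0564]
force: [-0.1, 0.3, -0.1]
ee_pos: [0.5694, 0.0021, 0.0554]
force: [0.1, 0.3, -0.3]
ee_pos: [0.5695, 0.0021, 0.0546]
force: [-0.1, 0.4, 0.9]
ee_pos: [0.5695, 0.0021, 0.0544]
force: [-1.9, -0.3, 7.3]
```

```bash
for k in 1 2; do python3 -m crank '[0,0,0,0,0,-0.15,-1,0,0,0,0,0,0,-1]' | egrep 'ee_p|force: \['; done; python3 -m crank '[0,0,0,0,0,0,-1,0,0,0,0,0,3,-1,0,0,0,0,0,5,-1,0,0,0,0,-6,5,-1,0,0,0,-2,-6,0,-1,0,0,0,-6,-1,0,-1,0,0,0,-6,0,0,-1,0,0,0,-6,0,0,-1,0,0,0,0,0,0,-1]'
python3 - <<'E'
from h import *
c=cam("scene")
for n in("scene",):
  print(robot.place_of("leaf_pad",n)[:1], proj(c,MID-UY*.023+[0,0,.0545]))
a=cv2.cvtColor(c["frame"],cv2.COLOR_RGB2BGR)[150:235,232:320]
t=cam("top");print(robot.place_of("leaf_pad","top")[:1],proj(t,MID-UY*.023+[0,0,.0545]))
b=cv2.cvtColor(t["frame"],cv2.COLOR_RGB2BGR)[130:215,195:283]
cv2.imwrite("pics/f.png",cv2.resize(np.hstack([a,b]),None,fx=4.5,fy=4.5,interpolation=cv2.INTER_CUBIC))
E
```

```text
ee_pos: [0.5696, 0.0021, 0.0542]
force: [-3.7, -0.1, 14.3]
ee_pos: [0.5697, 0.0021, 0.0541]
force: [-6.2, 0.2, 20.7]
time: 22.38
ee_pos: [0.3652, -0.114, 0.1701]
tool_rot: [0.647, 0.763, -0.0, -0.001]
force: [1.3, -0.9, -0.0]
width: 0.0004
finger_force: 0.0
[{'xy': [280.5, 192.8], 'p': 0.76}] [282.45136411 189.97224157]
[{'xy': [251.4, 162.1], 'p': 0.59}] [251.25212335 164.20432912]
```

View pics/f.png

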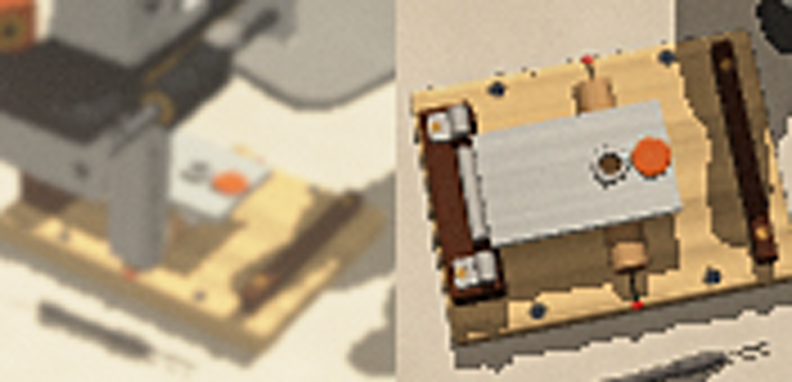

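The leaf lies level over the dowel with its pad at the shut height, the dowel's ends stick out along the line, and the hand is clear.

```bash
python3 -c "
from workcell import robot
print(robot.hand_in())"
```

```text
the job is handed in; nothing more can be done
None
```

The job is handed in at about 23 s of the 64 s allowed: the dowel was rolled onto the marked line (within about 0.5 mm, its middle about 2 mm off the line's middle), the leaf was pressed shut over it, and the hand was taken clear.

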